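Find the waste flap that gives

TASK

Three of the four compartments of the grey waste collector are full, so their flaps will not go down. Press gently with the fingertips on the ribbed front ends of the flaps, one after another, until you find the one that rocks, then push that flap's front end down until it stands wide open, and leave it open. Pick nothing up, and leave the vials and the other things standing where they are.

Things in the scene. Friction and masses are not known exactly. Their poses are not given: they have to be found in the camera images.
- collector: fixed grey waste collector, 163 mm front to back, 330 mm wide, flat top 90 mm above the bench: four identical aluminium flaps in a row, flush in its top, each over its own compartment; behind them a flat ledge at x = 53 to 105 mm. Origin on the bench below the middle of the row and the axles; x to the back, y left along the row. Yaw within 0.3 rad. Flap centres at y = 120, 40, -40, -120 mm, x = 0
- flap_1 (a joint): tilt of flap 1 of 4, counted from the left: rad, 0 = shut and flush, 1.0 = at its stop. Plate 100 (x) x 73 x 6 mm on a level axle across its middle; only its front end goes down, its rear end then comes up. Over a full compartment it only gives a springy 1 to 4 mm at the ribs (under 0.12 rad); over the empty one it turns lightly (2 N at the ribs) and stays where it is left
- flap_1_press (a point): point on the top face of flap 1, amid its four thin dark ribs: 37 mm in front of the axle, 13 mm from the front edge, 90 mm above the bench when shut; moves with the flap. Pushed straight down 25 mm here, a free flap opens to about 0.7 rad. Which compartment is empty varies and cannot be seen; in it there is more than 60 mm of free depth below the flap
- flap_2 (a joint): tilt of flap 2 of 4, counted from the left: rad, 0 = shut and flush, 1.0 = at its stop. Plate 100 (x) x 73 x 6 mm on a level axle across its middle; only its front end goes down, its rear end then comes up. Over a full compartment it only gives a springy 1 to 4 mm at the ribs (under 0.12 rad); over the empty one it turns lightly (2 N at the ribs) and stays where it is left
- flap_2_press (a point): point on the top face of flap 2, amid its four thin dark ribs: 37 mm in front of the axle, 13 mm from the front edge, 90 mm above the bench when shut; moves with the flap. Pushed straight down 25 mm here, a free flap opens to about 0.7 rad. Which compartment is empty varies and cannot be seen; in it there is more than 60 mm of free depth below the flap
- flap_3 (a joint): tilt of flap 3 of 4, counted from the left: rad, 0 = shut and flush, 1.0 = at its stop. Plate 100 (x) x 73 x 6 mm on a level axle across its middle; only its front end goes down, its rear end then comes up. Over a full compartment it only gives a springy 1 to 4 mm at the ribs (under 0.12 rad); over the empty one it turns lightly (2 N at the ribs) and stays where it is left
- flap_3_press (a point): point on the top face of flap 3, amid its four thin dark ribs: 37 mm in front of the axle, 13 mm from the front edge, 90 mm above the bench when shut; moves with the flap. Pushed straight down 25 mm here, a free flap opens to about 0.7 rad. Which compartment is empty varies and cannot be seen; in it there is more than 60 mm of free depth below the flap
- flap_4 (a joint): tilt of flap 4 of 4, counted from the left: rad, 0 = shut and flush, 1.0 = at its stop. Plate 100 (x) x 73 x 6 mm on a level axle across its middle; only its front end goes down, its rear end then comes up. Over a full compartment it only gives a springy 1 to 4 mm at the ribs (under 0.12 rad); over the empty one it turns lightly (2 N at the ribs) and stays where it is left
- flap_4_press (a point): point on the top face of flap 4, amid its four thin dark ribs: 37 mm in front of the axle, 13 mm from the front edge, 90 mm above the bench when shut; moves with the flap. Pushed straight down 25 mm here, a free flap opens to about 0.7 rad. Which compartment is empty varies and cannot be seen; in it there is more than 60 mm of free depth below the flap
- bottle_white: white plastic screw-cap bottle with a white cap, 37 mm across, 88 mm tall, loose bystander; origin at the centre of its underside
- small_beaker: small glass beaker, 44x50 mm, 56 mm tall, loose bystander; origin at the centre of its underside
- tape: roll of paper tape lying flat, 82 mm across, 19 mm tall, loose bystander; origin at the centre of its underside
- bottle_amber: small amber dropper bottle with a black cap, 30 mm across, 75 mm tall, loose bystander; origin at the centre of its underside
- bench_timer: white wedge-shaped bench timer, 39x68x62 mm, loose bystander; origin at the centre of its underside
- ledge_vial_a: blue-capped sample vial, 20 mm across, 48 mm tall, standing on the collector's rear ledge, loose bystander; origin at the centre of its underside
- ledge_vial_b: black-capped sample vial, 20 mm across, 48 mm tall, standing on the collector's rear ledge, loose bystander; origin at the centre of its underside

How it is judged:
By the outcome, as a careful person would: the job done as asked, in the order asked, and still so for the second after the job is handed in, with the robot touching nothing.
It also fails if it takes over 45 s, if anything falls off the work surface, if the arm or the gripper's body presses on something with over 40 N, if the wrist force passes 120 N, or if a joint passes its speed limit or range.

ROBOT

A 6-joint arm with a two-finger parallel gripper is mounted at the origin on the work surface; the furniture and walls round the work are solid. World frame = base frame: x ahead of the robot, y to its left, z up, the work surface at z = 0. Lengths are in m, angles in rad, forces in N, time in s.
With the tool pointing down it reaches from about 0.35 to 0.775 m from the base axis. Payload 5.5 kg.
Tool frame: the origin (TCP) lies between the finger pads; the fingertips stand 19 mm ahead of it and the grasp point (between the pads) is the TCP; z points along the fingers, x is the direction in which the jaws open and shut, and the axes are right-handed (so a half turn about z gives the same grasp; the last joint's range is limited). The gripper opens to 85 mm and grips with 20 to 120 N. Pads are 22 mm wide; open, the fingers measure 114 mm over their backs; the gripper's body (76 mm by 85 mm) begins 54 mm behind the grasp point. The pads swing forward as they close: fully open they stand 13 mm farther back than shut.
Start: joints at [0.978, 0.313, 0.046, 1.304, 0, 1.431], TCP at [0.252, 0.517, 0.25] pointing down, gripper open.
Joint ranges: [-2.76, 2.76], [-0.86, 1.69], [-1.03, 1.26], [-2.2, 2.34], [-1.47, 1.5], [-3.14, 3.14]. Speed limits (rad/s): [2.57, 2.57, 3.14, 3.14, 3.14, 3.14].

INTERFACE

Orientations are given as a unit quaternion [w, x, y, z].
In Python, from workcell import env gives the robot as it stands. The module is installed in compiled form; this text tells all that it offers.
- The arm moves only by the tool carry_out, never from a script. Its argument "steps" is a list of rows, each a list of 7 numbers: the gripper command: -1 is shut, 1 is fully open, values between are in proportion, then the shift along the tool's x, y, z in m, then the turn, a rotation vector about the tool's x, y, z in rad. A call has 1 to 20 rows; each row shifts and turns the commanded pose from where the row before left it, along the tool's axes as they then stand; what a row does not reach is not made up. A row lasts 1/8 s, in which the tool goes at most 62.5 mm and 10.7 degrees, less where a joint would pass 70% of its speed; a pose out of reach is approached as far as the arm can. A call with a gripper value outside its range is refused whole. The fingers move at their own pace and stop on an object; "grip_force" is the grip in N (left out, the last holds). Time passes only in rows, so rows that do not move let the fingers close. It gives the time, the measured TCP pose, the force and the opening at its end, in the units of the state.
- env.get_state(): the state, without advancing time (a new reading comes with each control period).
- env.read_camera(name): name is "scene" or "top"; returns a dict with "color" (400x640x3 uint8, red, green, blue), "K" (3x3 intrinsics, pixels), "R" (3x3) and "t" (3): a world point X has camera coordinates R X + t. Camera axes: x right, y down, z forward; pixel columns grow to the right and rows downward; lengths in m; the calibration is good to about 2 mm. A picture is of the moment at which its call begins. There is no depth.
- env.hand_in(): hands the job in, once; it reports no verdict.
The state is a dict: "clock": time; "joint_pos": joint angles; "qvel": joint speeds; "tau": joint torques, N m; "tcp_pos": TCP position; "orientation": TCP orientation; "wrist_force": force on the tool from outside, world axes, zero at the start; "ft_torque": the same for the moment, N m; "finger_gap": finger opening in m.
Only numpy, scipy, OpenCV 4.12 (cv2) and the standard library are available. Lean on these libraries where they do the work, as an engineer would, in place of code of your own. Each camera call takes 0.05 s, during which the arm holds its last target. There are 200 camera calls.

## Working session

There is one attempt and no reset: what is moved stays moved. The work goes in short steps, Python scripts to look and compute and a tool call to move; the robot and the scene stay as the last step left them, time stands still between calls to the robot, and variables do not carry over. Pictures are saved under pics/ and viewed, about 8 in all and at most 12, crops included, and the job is handed in when it is done.

Besides the shell and the picture viewer there is one more tool, called after ">>>" as a command line: name --pt "numbers of a row" for each row, then --argument value for the rest. carry_out: Moves the arm, as the interface text tells. Its arguments: {"type":"object","properties":{"steps":{"type":"array","items":{"type":"array","items":{"type":"number"}}},"grip_force":{"type":"number"}},"required":["steps"]}

```bash
mkdir -p pics
python3 - <<'E'
from workcell import env
import cv2,numpy as np
for n in("scene","top"):
    c=env.read_camera(n); cv2.imwrite(f"pics/{n}0.png",c["color"][:,:,::-1]); np.savez(f"{n}0.npz",**c)
    print(n,c["K"].round(1).tolist(),c["R"].round(3).tolist(),c["t"].round(3).tolist())
print(env.get_state())
E
```

```text
scene [[430.9, 0.0, 324.3], [0.0, 430.9, 196.3], [0.0, 0.0, 1.0]] [[0.661, -0.751, 0.007], [-0.56, -0.5, -0.66], [0.499, 0.432, -0.751]] [-0.361, 0.314, 0.899]
top [[424.8, 0.0, 324.8], [0.0, 424.8, 199.8], [0.0, 0.0, 1.0]] [[0.024, -1.0, -0.019], [-0.998, -0.023, -0.065], [0.065, 0.021, -0.998]] [-0.013, 0.546, 1.219]
{'clock': 0.1, 'joint_pos': array([9.78365739e-01, 3.13950462e-01, 4.51081546e-02, 1.30361240e+00,
       1.80653591e-05, 1.43122904e+00]), 'qvel': array([-0.00121873, -0.00016248,  0.00220072,  0.00083468,  0.00029155,
       -0.00025622]), 'tau': array([ 2.50285942e-03, -4.81725633e+01,  2.99244690e+01,  1.26990557e-02,
       -1.57292511e-04,  6.60315408e-06]), 'tcp_pos': array([0.25133641, 0.51669243, 0.24949007]), 'orientation': array([ 3.29406514e-04,  8.47803344e-01,  5.30310100e-01, -7.61006310e-04]), 'wrist_force': array([-0.05205124, -0.67257207, -0.07086129]), 'ft_torque': array([-0.03984956,  0.04571282,  0.04571495]), 'finger_gap': 0.08505645496265034}
```

View pics/top0.png

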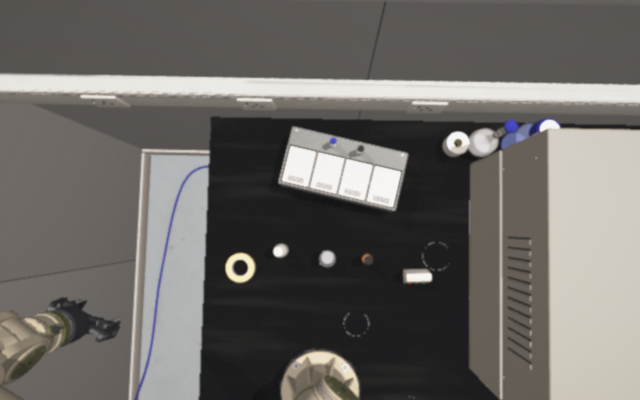

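View pics/scene0.png

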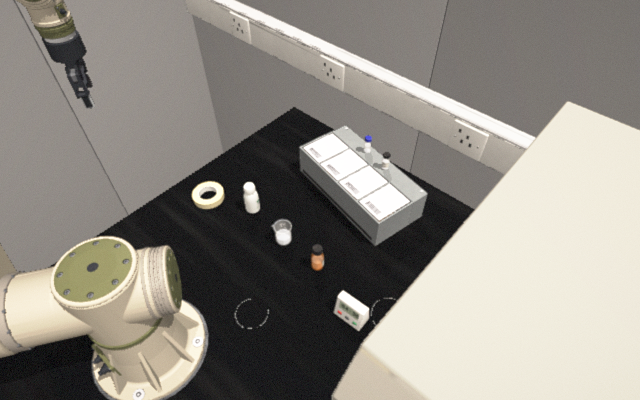

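The top view shows the collector with four white flaps, at about (299,166), (326,172), (354,179) and (384,186), with ribs at their lower (front) edges. The vials stand behind them at (333,141) and (361,149). The scene view shows the same row from (325,148) to (385,203). Next I'll measure the flaps in both views.

```bash
cat > h.py <<'E'
import numpy as np,cv2
def ray(c,uv,z):
    K,R,t=c["K"],c["R"],c["t"]; C=-R.T@t
    d=R.T@np.linalg.solve(K,[uv[0],uv[1],1.]); return C+d*(z-C[2])/d[2]
E
python3 - <<'E'
from h import *
for n,box in(("top",(275,125,410,215)),("scene",(295,125,430,250))):
    c=dict(np.load(n+"0.npz")); im=c["color"]; x0,y0,x1,y1=box
    g=im.min(2)[y0:y1,x0:x1]
    m=(g>195).astype(np.uint8); 
    P=[]
    for ct in cv2.findContours(m,cv2.RETR_EXTERNAL,cv2.CHAIN_APPROX_NONE)[0]:
        if cv2.contourArea(ct)<150: continue
        w=np.array([ray(c,p+[x0,y0],.09)[:2] for p in cv2.convexHull(ct)[:,0].astype(float)],np.float32)
        r=cv2.minAreaRect(w*1000); P.append(r[0]); print(n,np.round(r[0],1),np.round(r[1],1),round(r[2],1))
    P=np.array(sorted(P,key=lambda p:-p[1]))
    if len(P)>1: d=P[-1]-P[0]; print("yaw",np.arctan2(d[0],-d[1]),np.linalg.norm(np.diff(P,axis=0),axis=1),P.mean(0))
a=cv2.imread("pics/top0.png")[120:220,270:420]; b=cv2.imread("pics/scene0.png")[120:250,290:435]
a=cv2.resize(a,None,fx=4,fy=4,interpolation=2);cv2.imwrite("pics/c0.png",a)
E
```

```text
top [ 582.6 -160.2] [ 74.1 100.8] 77.9
top [599.5 -82.9] [ 74.  100.2] 77.9
top [616.1  -5.3] [ 74.2 100.6] 77.5
top [633.2  72.9] [ 73.8 100.4] 77.8
yaw -0.21369072575593556 [80.02081134 79.39675355 79.17171327] [607.85813904 -43.86049461]
scene [ 674.9 -108.9] [231.9  44.4] 76.1
scene [603.2 -45.9] [324.2 105. ] 77.8
yaw 0.849244902624248 [95.44607491] [639.04846191 -77.3823204 ]
```

View pics/c0.png

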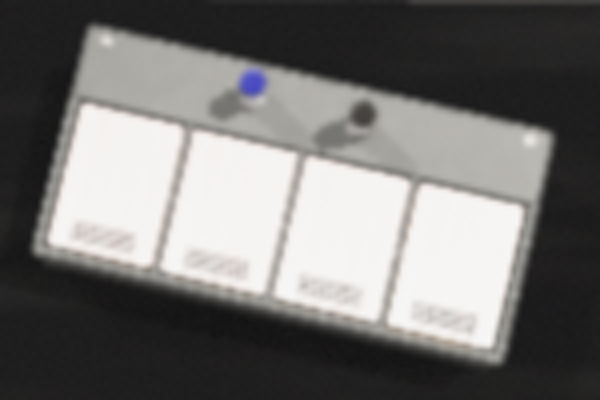

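Four 100 x 74 mm rectangles at 80 mm pitch match the given sizes. The collector centre is about (0.607,-0.0445) and the yaw is -0.214; the scene view agrees within 5 mm. The crop shows ribs at the front (near) ends and vials only on the ledge. I'll turn tool x along the row, shut the jaws and move above flap 1.

>>> carry_out --pt "-1 0 0 0 0 0 -0.12" --pt "-1 0 0 0 0 0 -0.12" --pt "-1 -0.0294 0.0358 0 0 0 0" --pt "-1 -0.0294 0.0358 0 0 0 0" --pt "-1 -0.0294 0.0358 0 0 0 0" --pt "-1 -0.0294 0.0358 0 0 0 0" --pt "-1 -0.0294 0.0358 0 0 0 0" --pt "-1 -0.0294 0.0358 0 0 0 0" --pt "-1 -0.0294 0.0358 0 0 0 0" --pt "-1 -0.0294 0.0358 0 0 0 0" --pt "-1 -0.0294 0.0358 0 0 0 0" --pt "-1 -0.0294 0.0358 0 0 0 0" --pt "-1 -0.0294 0.0358 0 0 0 0" --pt "-1 -0.0294 0.0358 0 0 0 0" --pt "-1 0 0 0.05 0 0 0" --pt "-1 0 0 0.05 0 0 0" --pt "-1 0 0 0 0 0 0"

```text
clock: 2.22
tcp_pos: [0.5932, 0.0813, 0.1457]
orientation: [-0.003, 0.778, 0.628, -0.004]
wrist_force: [-0.6, 0.5, 0.2]
finger_gap: 0.0003
```

```bash
cat >> h.py <<'E'
from scipy.spatial.transform import Rotation as Ro
def rep(s):
    y=-.2137;X=np.array([np.cos(y),np.sin(y)]);Y=np.array([-X[1],X[0]]);d=s["tcp_pos"][:2]-[.607,-.0445]
    print("t",s["clock"],"coll xy",(d@X).round(4),(d@Y).round(4),"z",s["tcp_pos"][2].round(4),"F",s["wrist_force"].round(2),"gap",round(s["finger_gap"],4))
    print(Ro.from_quat(np.roll(s["orientation"],-1)).as_matrix().round(3).tolist())
E
python3 - <<'E'
from h import *
from workcell import env
rep(env.get_state())
c=env.read_camera("scene"); cv2.imwrite("pics/s1.png",cv2.resize(c["color"][60:260,240:480,::-1],None,fx=3,fy=3))
E
```

```text
t 2.225 coll xy -0.0401 0.12 z 0.1457 F [-0.63  0.48  0.19] gap 0.0003
[[0.212, 0.977, -0.01], [0.977, -0.212, 0.0], [-0.002, -0.01, -1.0]]
```

View pics/s1.png

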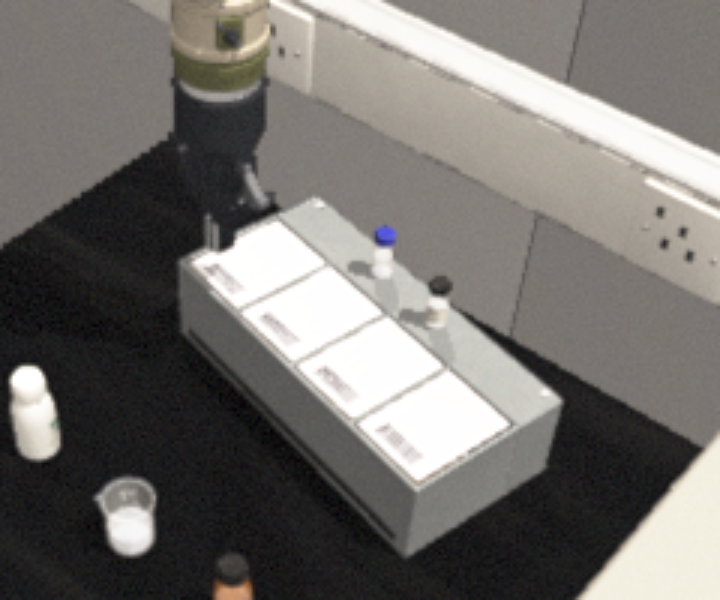

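The shut tips hang above flap 1's ribs at crop (215,250), clear of the vials. Next: press down gently.

>>> carry_out --pt "-1 0 0.003 0.02 0 0 0" --pt "-1 0 0 0.012 0 0 0" --pt "-1 0 0 0.002 0 0 0" --pt "-1 0 0 0.002 0 0 0" --pt "-1 0 0 0.002 0 0 0" --pt "-1 0 0 0 0 0 0"

```text
clock: 3.02
tcp_pos: [0.6, 0.0809, 0.1126]
orientation: [0.0, 0.778, 0.628, 0.0]
wrist_force: [-0.7, 0.5, 0.1]
finger_gap: 0.0002
```

>>> carry_out --pt "-1 0 -0.003 0 0 0 0" --pt "-1 0 0 0.0015 0 0 0" --pt "-1 0 0 0.0015 0 0 0" --pt "-1 0 0 0.0015 0 0 0" --pt "-1 0 0 0.001 0 0 0" --pt "-1 0 0 0 0 0 0"

```text
clock: 3.78
tcp_pos: [0.5969, 0.0816, 0.108]
orientation: [0.0, 0.778, 0.628, 0.0]
wrist_force: [-3.1, 0.8, 8.7]
finger_gap: 0.0004
```

>>> carry_out --pt "-1 0 0 0.001 0 0 0" --pt "-1 0 0 0.001 0 0 0" --pt "-1 0 0 0 0 0 0"

```text
clock: 4.15
tcp_pos: [0.5969, 0.0816, 0.1074]
orientation: [0.001, 0.778, 0.628, 0.001]
wrist_force: [-6.6, 0.6, 16.1]
finger_gap: 0.0
```

Flap 1 is full: force has risen to 16 N with only about 1.6 mm of give. On to flap 2.

>>> carry_out --pt "-1 0 0 -0.02 0 0 0" --pt "-1 -0.04 0 0 0 0 0" --pt "-1 -0.04 0 0 0 0 0" --pt "-1 0 0 0 0 0 0" --pt "-1 0 0 0.012 0 0 0" --pt "-1 0 0 0.002 0 0 0" --pt "-1 0 0 0.002 0 0 0" --pt "-1 0 0 0.002 0 0 0" --pt "-1 0 0 0.001 0 0 0" --pt "-1 0 0 0 0 0 0"

```text
clock: 5.4
tcp_pos: [0.5795, 0.0043, 0.1076]
orientation: [-0.0, 0.778, 0.629, 0.0]
wrist_force: [-6.8, 0.8, 12.5]
finger_gap: -0.0
```

Flap 2 resists as well: 12.5 N at 1.4 mm. On to flap 3.

>>> carry_out --pt "-1 0 0 -0.019 0 0 0" --pt "-1 -0.04 0 0 0 0 0" --pt "-1 -0.04 0 0 0 0 0" --pt "-1 0 0 0 0 0 0" --pt "-1 0 0 0.012 0 0 0" --pt "-1 0 0 0.002 0 0 0" --pt "-1 0 0 0.002 0 0 0" --pt "-1 0 0 0.002 0 0 0" --pt "-1 0 0 0.001 0 0 0" --pt "-1 0 0 0 0 0 0"

```text
clock: 6.65
tcp_pos: [0.5627, -0.0737, 0.1075]
orientation: [-0.0, 0.778, 0.629, 0.0]
wrist_force: [-6.1, 3.2, 13.6]
finger_gap: 0.0004
```

Flap 3 is stiff too, at 13.6 N. On to flap 4.

>>> carry_out --pt "-1 0 0 -0.019 0 0 0" --pt "-1 -0.04 0 0 0 0 0" --pt "-1 -0.04 0 0 0 0 0" --pt "-1 0 0 0 0 0 0" --pt "-1 0 0 0.012 0 0 0" --pt "-1 0 0 0.002 0 0 0" --pt "-1 0 0 0.002 0 0 0" --pt "-1 0 0 0.002 0 0 0" --pt "-1 0 0 0.001 0 0 0" --pt "-1 0 0 0 0 0 0"

```text
clock: 7.9
tcp_pos: [0.5465, -0.1531, 0.1058]
orientation: [0.0, 0.778, 0.628, 0.0]
wrist_force: [0.5, 0.1, 0.2]
finger_gap: -0.0001
```

Flap 4 gives: tips 3 mm below the top with no force. I'll push it down.

>>> carry_out --pt "-1 0 0 0.005 0 0 0" --pt "-1 0 0 0.005 0 0 0" --pt "-1 0 0 0.005 0 0 0" --pt "-1 0 0 0.005 0 0 0" --pt "-1 0 0.001 0.004 0 0 0" --pt "-1 0 0 0 0 0 0"

```text
clock: 8.65
tcp_pos: [0.5467, -0.1531, 0.0809]
orientation: [-0.001, 0.778, 0.628, -0.0]
wrist_force: [0.2, -0.8, 0.7]
finger_gap: -0.0002
```

>>> carry_out --pt "-1 0 0.001 0.003 0 0 0" --pt "-1 0 0.001 0.003 0 0 0" --pt "-1 0 0.001 0.002 0 0 0" --pt "-1 0 0 0 0 0 0"

```text
clock: 9.15
tcp_pos: [0.55, -0.1539, 0.0741]
orientation: [-0.0, 0.778, 0.628, -0.0]
wrist_force: [-2.5, -0.0, 4.5]
finger_gap: -0.0002
```

Run:
```python
from h import *
from workcell import env
rep(env.get_state())
c=env.read_camera("scene"); cv2.imwrite("pics/s2.png",cv2.resize(c["color"][80:260,270:470,::-1],None,fx=3,fy=3))
```

```text
t 9.15 coll xy -0.0325 -0.119 z 0.0741 F [-2.48 -0.01  4.54] gap -0.0002
[[0.211, 0.977, -0.0], [0.977, -0.211, 0.0], [-0.0, -0.0, -1.0]]
```

View pics/s2.png

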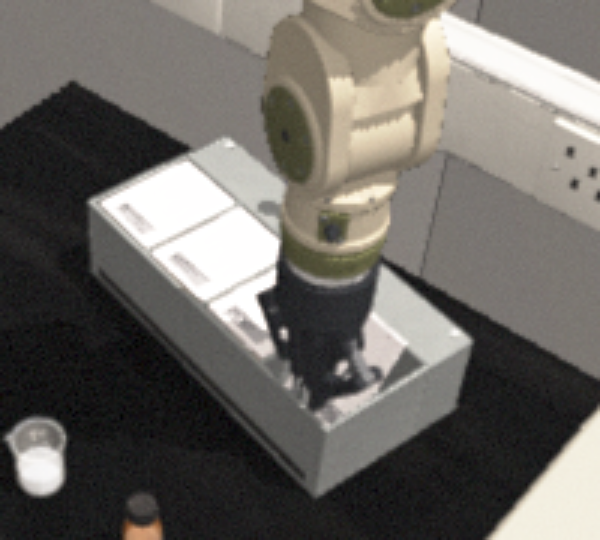

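Flap 4 is tilted steeply, its rear end up at crop (390,340) and the fingers in the opening at (330,385). I'll push a little further towards the stop.

>>> carry_out --pt "-1 0 0.001 0.002 0 0 0" --pt "-1 0 0.001 0.002 0 0 0" --pt "-1 0 0 0 0 0 0"

```text
clock: 9.57
tcp_pos: [0.5504, -0.154, 0.0734]
orientation: [-0.0, 0.778, 0.628, -0.001]
wrist_force: [-15.1, 4.8, 31.5]
finger_gap: -0.0002
```

Force rose to 31 N with hardly any travel, so the flap is at its stop. I'll back straight off and up, then look.

>>> carry_out --pt "-1 0 -0.003 -0.004 0 0 0" --pt "-1 0 -0.003 -0.01 0 0 0" --pt "-1 0 0 -0.03 0 0 0" --pt "-1 0 0 -0.04 0 0 0" --pt "-1 0 0 -0.05 0 0 0" --pt "-1 0 0 -0.05 0 0 0" --pt "-1 0 -0.04 0 0 0 0" --pt "-1 0 -0.04 0 0 0 0" --pt "-1 0 -0.04 0 0 0 0" --pt "-1 0 -0.02 0 0 0 0" --pt "-1 0 0 0 0 0 0" --pt "-1 0 0 0 0 0 0"

```text
clock: 11.08
tcp_pos: [0.4104, -0.1239, 0.254]
orientation: [0.001, 0.778, 0.628, 0.0]
wrist_force: [-0.1, 0.4, 0.1]
finger_gap: 0.0
```

Run:
```python
from h import *
from workcell import env
rep(env.get_state())
a=env.read_camera("scene")["color"][100:300,180:450,::-1]; b=env.read_camera("top")["color"][110:310,210:450,::-1]
cv2.imwrite("pics/s3.png",np.hstack([cv2.resize(x,(400,400*x.shape[0]//x.shape[1]))[:296] for x in(a,b)]))
```

```text
t 11.075 coll xy -0.1753 -0.1193 z 0.254 F [-0.14  0.4   0.09] gap 0.0
[[0.211, 0.977, 0.001], [0.977, -0.211, -0.0], [-0.0, 0.001, -1.0]]
```

View pics/s3.png

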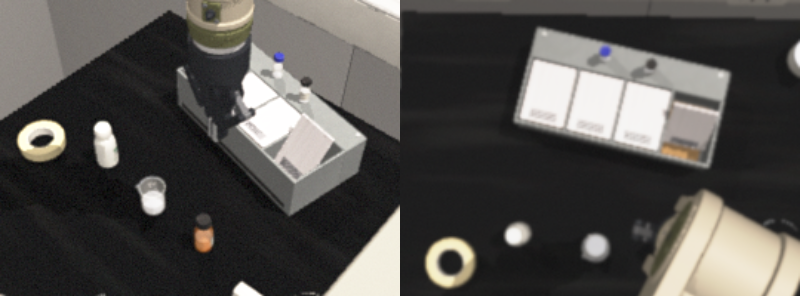

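Flap 4 stands wide open, at (305,145) on the left and (690,130) on the right. The other flaps are shut, both vials still stand at (278,62) and (306,90), and the arm is clear.

```bash
python3 -c "
from workcell import env
print(env.hand_in())"
```

```text
the job is handed in; nothing more can be done
None
```

Flap 4, the rightmost, was the one that rocked. It now stands wide open, and the job is handed in.

- **Finding it:** I pressed the flaps from left to right. Flaps 1, 2 and 3 resisted with 12–16 N after about 1.5 mm of give. Flap 4 gave with almost no force.
- **Opening it:** I pushed flap 4 down about 36 mm at the ribs. Force then rose to about 31 N with hardly any further travel, which I took as its stop. I did not measure the final tilt as an angle.
- **Last checks:** The last pictures show flap 4 still open after the arm backed off and flaps 1–3 shut. Both vials, the tape, the white and amber bottles and the beaker were standing in place. The bench timer was mostly out of those views, so I did not check it, but the arm never went near it. The wrist force was back to about zero, with the arm clear of everything, at about 11 s.

The only disagreement was a collector position differing by up to 5 mm between the two camera views. I used a value between the two, and it was accurate enough for every press.

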